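# Find the rocking well cover on the dry block and press it home

### The arm

A 6-joint arm with a two-finger parallel gripper is mounted at the origin on a cart in front of the work surface, level with it; the furniture and walls round the work are solid. World frame = base frame: x ahead of the robot, y to its left, z up, the work surface at z = 0. Lengths are in m, angles in rad, forces in N, time in s.
With the tool pointing down it reaches from about 0.35 to 0.925 m from the base axis. Payload 6.4 kg.
Tool frame: the origin (TCP) lies between the finger pads; the fingertips stand 8 mm ahead of it and the grasp point (between the pads) lies 11 mm behind it (tips_ahead is the z of the fingertips in the tool frame, in m); z points along the fingers, y is the direction in which the jaws open and shut (so a half turn about z gives the same grasp; the last joint's range is limited). The gripper opens to 85 mm and grips with 20 to 120 N. Pads are 22 mm wide; open, the fingers measure 114 mm over their backs; the gripper's body (76 mm by 85 mm) begins 54 mm behind the grasp point. The pads swing forward as they close: fully open they stand 13 mm farther back than shut.
Start: joints at [1.099, 0.245, 1.558, -0, 1.339, -0.174], TCP at [0.191, 0.621, 0.239] pointing down, gripper open.
Joint ranges: [-3.13, 3.13], [-1.02, 2.26], [0.13, 2.54], [-0.95, 4.09], [0.21, 2.88], [-2.74, 2.74]. Speed limits (rad/s): [2.57, 2.57, 3.14, 3.14, 3.14, 3.14].

### API

Orientations are given as a rotation vector (axis times angle).
In Python, from rig import observe, grab_frame, hand_in, tips_ahead gives the robot as it stands. The module is installed in compiled form; this text tells all that it offers.
- The arm moves only by the tool arm_command, never from a script. Its argument "plan" is a list that holds one entry, the list of rows, each a list of 5 numbers: the shift along the tool's x, y, z in cm, then the turn about the tool's z in rad, then the opening, from -1 (shut) to 1 (fully open). In form: [[[tx, ty, tz, spin, hand], ...]]. A call has 1 to 10 rows; each row is the pose to reach, as a shift and turn from the pose commanded when the call began, along the tool's axes at that moment; what a row does not reach only later rows make up. A row lasts 1/10 s, in which the tool goes at most 50 mm and 8.59 degrees, less where a joint would pass 70% of its speed; a pose out of reach is approached as far as the arm can. A call with a gripper value outside its range is refused whole. The fingers move at their own pace and stop on an object; "force" is the grip in N (left out, the last holds). Time passes only in rows, so rows that repeat a pose let the fingers close. It gives the time, the measured TCP pose, the force and the opening at its end, in the units of the state.
- observe(): the state, without advancing time (a new reading comes with each control period).
- grab_frame(name): name is "scene" or "top" or "wrist"; returns a dict with "image" (480x640x3 uint8, red, green, blue), "intrinsics" (3x3 intrinsics, pixels), "R" (3x3) and "t" (3): a world point X has camera coordinates R X + t; the wrist camera has in their place "T_tool_cam" (4x4, takes a point from camera to tool coordinates, whose origin is the TCP and whose axes are the flange's). Camera axes: x right, y down, z forward; pixel columns grow to the right and rows downward; lengths in m; the calibration is good to about 2 mm. A picture is of the moment at which its call begins: read the wrist's pose just before it. There is no depth.
- hand_in(): hands the job in, once; it reports no verdict.
The state is a dict: "time": time; "joint_positions": joint angles; "dq": joint speeds; "joint_efforts": joint torques, N m; "tcp_pos": TCP position; "tool_rot": TCP orientation; "wrist_force": force on the tool from outside, world axes, zero at the start; "wrist_torque": the same for the moment, N m; "width": opening from 0.0 (shut) to 1.0 (fully open).
Only numpy, scipy, OpenCV 4.12 (cv2) and the standard library are available. Lean on these libraries where they do the work, as an engineer would, in place of code of your own. Each camera call takes 0.05 s, during which the arm holds its last target.

### The job

One of the four well covers on the dry block is not seated: it rocks when you press it lightly near an end. With the fingertips, press lightly near the end of one cover after another until you find the one that rocks, then press that one firmly in its middle until it is fully home and level. Grasp nothing, do not press the sound covers hard enough to force them down, and leave the dropper bottle, the vial and the resin disc where they are.

Things in the scene. Friction and masses are not known exactly. Their poses are not given: they have to be found in the camera images.
- block: dry block: white housing, aluminium deck, 130 (x) x 300 (y) x 44 mm high, fixed, turned up to 20 degrees. Origin: centre of its underside; x points away from the robot, y along its row of four identical grey flat covers, z up. Each cover: 78 mm (block x) by 46 mm (block y), 66 mm apart, in a 3 mm high steel rim, with marks across its middle and 27 mm either side of it.
- place_1 (a point): centre of cover place 1 of 4 (1 at the block's +y end, 4 at its -y end), on the deck, 44 mm above the worktop; axes as the block's. The cover's top lies 5 to 10 mm above this point: gaskets differ, so its height does not tell whether it is seated. Which cover lies in which place changes from run to run.
- place_2 (a point): centre of cover place 2 of 4 (1 at the block's +y end, 4 at its -y end), on the deck, 44 mm above the worktop; axes as the block's. The cover's top lies 5 to 10 mm above this point: gaskets differ, so its height does not tell whether it is seated. Which cover lies in which place changes from run to run.
- place_3 (a point): centre of cover place 3 of 4 (1 at the block's +y end, 4 at its -y end), on the deck, 44 mm above the worktop; axes as the block's. The cover's top lies 5 to 10 mm above this point: gaskets differ, so its height does not tell whether it is seated. Which cover lies in which place changes from run to run.
- place_4 (a point): centre of cover place 4 of 4 (1 at the block's +y end, 4 at its -y end), on the deck, 44 mm above the worktop; axes as the block's. The cover's top lies 5 to 10 mm above this point: gaskets differ, so its height does not tell whether it is seated. Which cover lies in which place changes from run to run.
- rock_a (a joint): tilt (rad) of one of the four covers, in an unknown place, about the block's y: 0 level, positive with the end away from the robot down. The loose cover stands on a pivot under its middle: 1 to 3 N at an end mark sinks that end 3 to 4 mm (about 0.12 rad), the other end rises, and it springs back level. A sound cover stays under 0.015 rad and 0.5 mm. Once home, none rocks.
- seat_a (a joint): how far the cover of rock_a is pressed down (m) from where it was found; 0 for all four at the start. The loose cover, pressed in its middle, stands firm up to about 9 N; above that it goes down to 0.005 (home) and stays. A sound cover should stay near 0: held harder than about 20 N its gasket gives for good (end stop 0.003).
- rock_b (a joint): tilt (rad) of one of the four covers, in an unknown place, about the block's y: 0 level, positive with the end away from the robot down. The loose cover stands on a pivot under its middle: 1 to 3 N at an end mark sinks that end 3 to 4 mm (about 0.12 rad), the other end rises, and it springs back level. A sound cover stays under 0.015 rad and 0.5 mm. Once home, none rocks.
- seat_b (a joint): how far the cover of rock_b is pressed down (m) from where it was found; 0 for all four at the start. The loose cover, pressed in its middle, stands firm up to about 9 N; above that it goes down to 0.005 (home) and stays. A sound cover should stay near 0: held harder than about 20 N its gasket gives for good (end stop 0.003).
- rock_c (a joint): tilt (rad) of one of the four covers, in an unknown place, about the block's y: 0 level, positive with the end away from the robot down. The loose cover stands on a pivot under its middle: 1 to 3 N at an end mark sinks that end 3 to 4 mm (about 0.12 rad), the other end rises, and it springs back level. A sound cover stays under 0.015 rad and 0.5 mm. Once home, none rocks.
- seat_c (a joint): how far the cover of rock_c is pressed down (m) from where it was found; 0 for all four at the start. The loose cover, pressed in its middle, stands firm up to about 9 N; above that it goes down to 0.005 (home) and stays. A sound cover should stay near 0: held harder than about 20 N its gasket gives for good (end stop 0.003).
- rock_d (a joint): tilt (rad) of one of the four covers, in an unknown place, about the block's y: 0 level, positive with the end away from the robot down. The loose cover stands on a pivot under its middle: 1 to 3 N at an end mark sinks that end 3 to 4 mm (about 0.12 rad), the other end rises, and it springs back level. A sound cover stays under 0.015 rad and 0.5 mm. Once home, none rocks.
- seat_d (a joint): how far the cover of rock_d is pressed down (m) from where it was found; 0 for all four at the start. The loose cover, pressed in its middle, stands firm up to about 9 N; above that it goes down to 0.005 (home) and stays. A sound cover should stay near 0: held harder than about 20 N its gasket gives for good (end stop 0.003).
- bottle: dropper bottle with a red cap, 33 mm across, 85 mm high, loose, stands left of the block; origin at the centre of its underside, z up. Bystander
- vial: specimen vial with a black cap, 23 mm across, 60 mm high, loose, stands right of the block; origin at the centre of its underside, z up. Bystander
- disc: clear resin disc with an insect, 67 mm across, 24 mm high, loose, lies right of the block; origin at the centre of its underside, z up. Bystander

How it is judged:
On the way, in this order (a step that is already met when the one before it is completed fails the run):
1. one cover is seen to rock (tilts more than 0.05 rad, about 3 degrees) under a press near its end, before any cover has been pressed down more than 2 mm ((value of joint any of rock_a, rock_b, rock_c, rock_d above 0.05 rad or value of joint any of rock_a, rock_b, rock_c, rock_d below -0.05 rad) and value of joint each of seat_a, seat_b, seat_c, seat_d below 0.002 m), for 0.1 s.
2. the rocking cover is pressed home: more than 4.2 of its 5 mm down and level within 0.02 rad, the others not down (((value of joint seat_a above 0.0042 m and value of joint rock_a between -0.02 and 0.02 rad and value of joint each of seat_b, seat_c, seat_d below 0.002 m) or (value of joint seat_b above 0.0042 m and value of joint rock_b between -0.02 and 0.02 rad and value of joint each of seat_a, seat_c, seat_d below 0.002 m) or (value of joint seat_c above 0.0042 m and value of joint rock_c between -0.02 and 0.02 rad and value of joint each of seat_a, seat_b, seat_d below 0.002 m) or (value of joint seat_d above 0.0042 m and value of joint rock_d between -0.02 and 0.02 rad and value of joint each of seat_a, seat_b, seat_c below 0.002 m))), for 0.2 s.
At the end, for the whole second after the job is handed in: The loose cover is more than 4.2 mm down from where it was found (home is 5 mm) and level within 0.02 rad; the three sound covers are down by less than 2 mm; bottle, vial and disc are upright, at rest and within 20 mm of where they stood (((value of joint seat_a above 0.0042 m and value of joint rock_a between -0.02 and 0.02 rad and value of joint each of seat_b, seat_c, seat_d below 0.002 m) or (value of joint seat_b above 0.0042 m and value of joint rock_b between -0.02 and 0.02 rad and value of joint each of seat_a, seat_c, seat_d below 0.002 m) or (value of joint seat_c above 0.0042 m and value of joint rock_c between -0.02 and 0.02 rad and value of joint each of seat_a, seat_b, seat_d below 0.002 m) or (value of joint seat_d above 0.0042 m and value of joint rock_d between -0.02 and 0.02 rad and value of joint each of seat_a, seat_b, seat_c below 0.002 m)) and distance of each of bottle, vial, disc from where it was at the start of the episode below 0.02 m and angle between each of bottle, vial, disc's own z axis and vertical below 0.2 rad and linear speed of each of bottle, vial, disc below 0.02 m/s); the robot touches nothing.
It fails at once if the dropper bottle is moved more than 20 mm, lifted or knocked over (distance of bottle from where it was at the start of the episode above 0.02 m or angle between bottle's own z axis and vertical above 0.5 rad).
It fails at once if the vial is moved more than 20 mm, lifted or knocked over (distance of vial from where it was at the start of the episode above 0.02 m or angle between vial's own z axis and vertical above 0.5 rad).
It fails at once if the resin disc is moved more than 20 mm, lifted or knocked over (distance of disc from where it was at the start of the episode above 0.02 m or angle between disc's own z axis and vertical above 0.5 rad).
It fails at once if two covers have been forced down (a sound cover more than 2 mm as well as another) (value of joint each of seat_a, seat_b above 0.002 m or value of joint each of seat_a, seat_c above 0.002 m or value of joint each of seat_a, seat_d above 0.002 m or value of joint each of seat_b, seat_c above 0.002 m or value of joint each of seat_b, seat_d above 0.002 m or value of joint each of seat_c, seat_d above 0.002 m).
It also fails if it takes over 48 s, if anything falls off the work surface, if the arm or the gripper's body presses on something with over 40 N, if the wrist force passes 120 N, or if a joint passes its speed limit or range.

## Working session

There is one attempt and no reset: what is moved stays moved. The work goes in short steps, Python scripts to look and compute and a tool call to move; the robot and the scene stay as the last step left them, time stands still between calls to the robot, and variables do not carry over. Pictures are saved under pics/ and viewed, and the job is handed in when it is done.

Besides the shell and the picture viewer there is one more tool, called after "Emit:" by a JSON object that holds its "method" and its "body". arm_command: Moves the arm, as the interface text tells. Its arguments: {"type":"object","properties":{"plan":{"type":"array"},"force":{"type":"number"}},"required":["plan"]}

```bash
mkdir -p pics
python3 - <<'E'
from rig import *
import cv2
print(observe()); print(tips_ahead)
for n in ["scene","top"]:
    f=grab_frame(n); cv2.imwrite(f"pics/{n}0.png",f["image"][:,:,::-1]); print(n,f["intrinsics"],f["R"],f["t"])
E
```

```text
{'time': 0.0, 'joint_positions': array([ 1.09889604e+00,  2.45836883e-01,  1.55904626e+00,  4.02808992e-06,
        1.33870007e+00, -1.74075487e-01]), 'dq': array([-2.27107454e-03, -6.26907170e-05, -1.79949300e-04, -5.82851708e-04,
        3.15717716e-05, -3.66318238e-04]), 'joint_efforts': array([ 1.17233052e-03, -4.29510069e+01, -3.26133800e+01, -1.26770747e-04,
        5.30413163e-03,  4.71594348e-06]), 'tcp_pos': array([0.19045815, 0.62088824, 0.23814839]), 'tool_rot': array([-4.66001985e-01, -3.10619463e+00,  2.96251960e-03]), 'wrist_force': array([0.42215783, 0.28292002, 0.29544468]), 'wrist_torque': array([ 0.01343307, -0.01843783, -0.00791863]), 'width': 0.999543895219008}
0.008
scene [[439.26370577   0.         324.86937587]
 [  0.         439.26370577 237.14825195]
 [  0.           0.           1.        ]] [[ 0.7681003  -0.63994319 -0.0222407 ]
 [-0.30489016 -0.33496376 -0.89153871]
 [ 0.5630843   0.69157212 -0.45239814]] [-0.45168972  0.20328552  0.6125118 ]
top [[437.91648624   0.         325.01908602]
 [  0.         437.91648624 241.06191081]
 [  0.           0.           1.        ]] [[-0.02304815 -0.99955259 -0.01906304]
 [-0.99377094  0.0249861  -0.10860487]
 [ 0.10903259  0.01644116 -0.9939022 ]] [-0.00313608  0.55705491  0.8776616 ]
```

View pics/scene0.png

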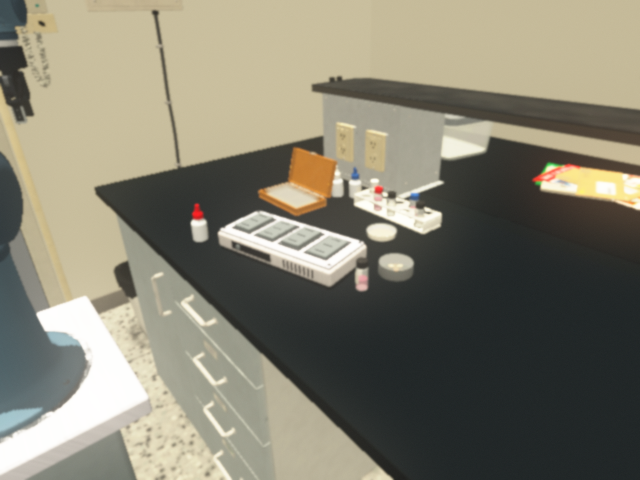

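View pics/top0.png

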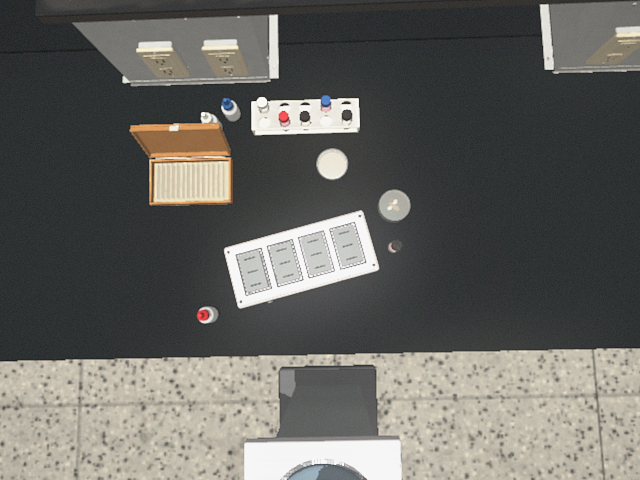

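The top view shows the block at about (302,258), bottle (207,315), vial (395,246) and disc (394,205). I'll zoom in to get the corners.

Run:
```python
import cv2
im=cv2.imread("pics/top0.png")[200:315,215:390]
cv2.imwrite("pics/topz.png",cv2.resize(im,None,fx=4.5,fy=4.5,interpolation=cv2.INTER_CUBIC))
im=cv2.imread("pics/scene0.png")[200:300,205:380]
cv2.imwrite("pics/scz.png",cv2.resize(im,None,fx=4.5,fy=4.5,interpolation=cv2.INTER_CUBIC))
```

```text
(no output)
```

View pics/topz.png

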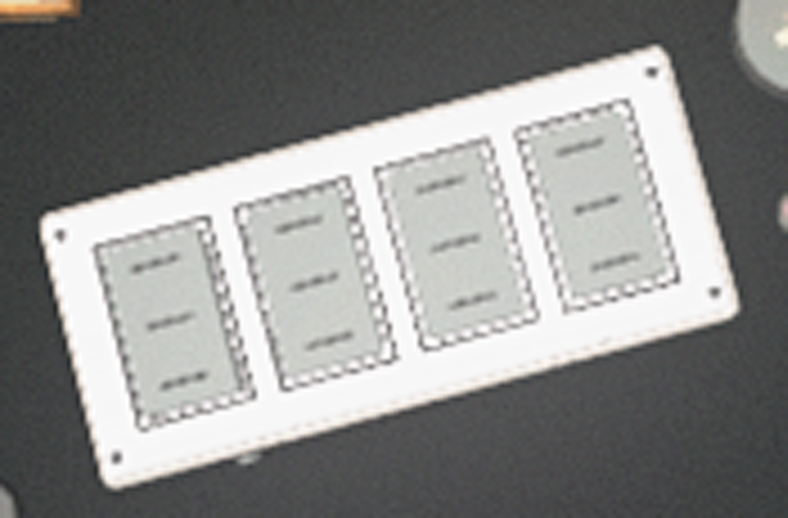

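View pics/scz.png

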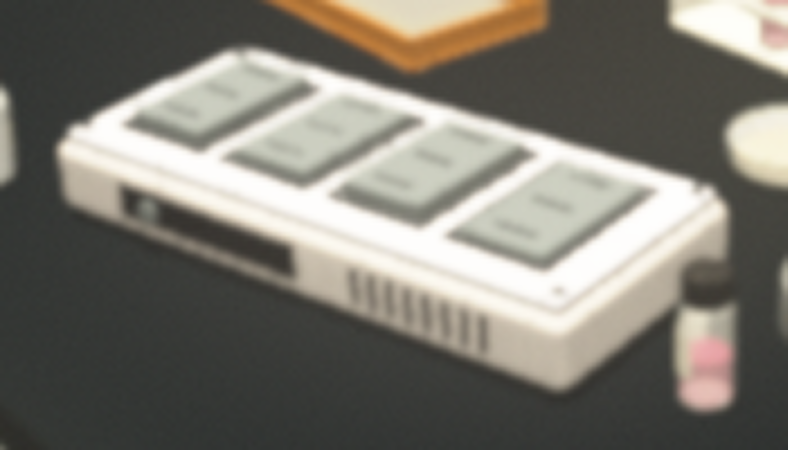

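```bash
cat > h.py <<'E'
import numpy as np
from rig import *
CT=dict(K=np.array([[437.916,0,325.019],[0,437.916,241.062],[0,0,1]]),R=np.array([[-0.02304815,-0.99955259,-0.01906304],[-0.99377094,0.0249861,-0.10860487],[0.10903259,0.01644116,-0.9939022]]),t=np.array([-0.00313608,0.55705491,0.8776616]))
CS=dict(K=np.array([[439.264,0,324.869],[0,439.264,237.148],[0,0,1]]),R=np.array([[0.7681003,-0.63994319,-0.0222407],[-0.30489016,-0.33496376,-0.89153871],[0.5630843,0.69157212,-0.45239814]]),t=np.array([-0.45168972,0.20328552,0.6125118]))
def ray(C,p):
    d=C["R"].T@np.linalg.solve(C["K"],[p[0],p[1],1]); return -C["R"].T@C["t"],d
def tri(p,q):
    a,d=ray(CT,p);b,e=ray(CS,q); s=np.linalg.lstsq(np.c_[d,-e],b-a,rcond=None)[0]
    P,Q=a+s[0]*d,b+s[1]*e; return (P+Q)/2,np.linalg.norm(P-Q)
def onz(C,p,z):
    a,d=ray(C,p); return a+d*(z-a[2])/d[2]
E
python3 - <<'E'
from h import *
np.set_printoptions(precision=4,suppress=True)
Z=lambda u,o:(o+(u[0]+.5)/4.5-.5, 200+(u[1]+.5)/4.5-.5)
T=[(170,320),(315,281),(455,243),(597,204),(60,235),(652,71),(714,292),(116,457)]
S=[(222,90),(317,132),(433,157),(553,205),(243,50),(700,187),(558,291),(80,130)]
for t,s in zip(T,S): print(*tri(Z(t,215),Z(s,205)))
scr=np.array([onz(CT,Z(t,215),.044) for t in T[4:]]); c=scr.mean(0); print("screws",scr,c)
v=(scr[0]+scr[3]-scr[1]-scr[2])/2;print("yaw",np.arctan2(v[1],v[0])-np.pi/2,np.linalg.norm(v))
v=(scr[0]+scr[1]-scr[2]-scr[3])/2;print("yaw",np.arctan2(v[1],v[0]),np.linalg.norm(v))
m=np.array([onz(CT,Z(t,215),.051) for t in T[:4]]);print(m,m.mean(0));v=m[0]-m[3];print(np.arctan2(v[1],v[0])-np.pi/2,np.linalg.norm(v))
cor=np.array([onz(CT,Z(t,215),.042) for t in [(42,213),(664,45),(740,313),(108,489)]]);print(cor.mean(0),cor)
for n,t,z in [("bottle",(207,316),.06),("vial",(396,246),.05),("disc",(394,205),.02)]: print(n,onz(CT,t,z))
E
```

```text
[0.4976 0.1311 0.0516] 0.0009547860052743236
[0.5121 0.0674 0.0472] 0.004989650023903468
[0.5291 0.0027 0.0521] 0.0008828720116777929
[ 0.5455 -0.0615  0.0471] 0.0010279154136303304
[0.5389 0.1817 0.0444] 0.0018242793145286998
[ 0.6065 -0.0888  0.045 ] 0.00028901404250333124
[ 0.5047 -0.1132  0.0427] 0.0012508271236595279
[0.4357 0.1586 0.0404] 0.003986588397532714
screws [[ 0.5382  0.1822  0.044 ]
 [ 0.6065 -0.0887  0.044 ]
 [ 0.5051 -0.1134  0.044 ]
 [ 0.4376  0.1569  0.044 ]] [0.5218 0.0342 0.044 ]
yaw 0.24599436491828763 0.2790534644189898
yaw 0.24276748436852552 0.10405207277836237
[[ 0.4981  0.131   0.051 ]
 [ 0.514   0.0657  0.051 ]
 [ 0.5295  0.0025  0.051 ]
 [ 0.5455 -0.0617  0.051 ]] [0.5218 0.0344 0.051 ]
0.24150368816025214 0.19846609184521433
[0.5215 0.0331 0.042 ] [[ 0.5486  0.191   0.042 ]
 [ 0.6187 -0.0947  0.042 ]
 [ 0.4955 -0.125   0.042 ]
 [ 0.4234  0.1609  0.042 ]]
bottle [0.4103 0.2199 0.06  ]
vial [ 0.541 -0.16   0.05 ]
disc [ 0.6308 -0.1637  0.02  ]
```

Block centre is (0.522, 0.034), with yaw 0.243; the 198 mm pitch sum and the 44 mm deck height both match the text. I'll shut the fingers, turn the tool to the block and move over the far end of cover 1.

Emit:
{"method": "arm_command", "body": {"plan": [[[-46.4, -36.3, 0, -0.54, -1], [-46.4, -36.3, 0, -0.54, -1], [-46.4, -36.3, 0, -0.54, -1], [-46.4, -36.3, 0, -0.54, -1], [-46.4, -36.3, 0, -0.54, -1], [-46.4, -36.3, 0, -0.54, -1], [-46.4, -36.3, 0, -0.54, -1], [-46.4, -36.3, 0, -0.54, -1], [-46.4, -36.3, 0, -0.54, -1], [-46.4, -36.3, 0, -0.54, -1]]], "force": 30}}

```text
time: 1.1
tcp_pos: [0.4745, 0.2136, 0.2391]
tool_rot: [0.379, -3.118, -0.0]
wrist_force: [0.5, 1.1, 0.4]
width: -0.001
```

Emit:
{"method": "arm_command", "body": {"plan": [[[-3.3, -8.6, 0, 0, -1], [-3.3, -8.6, 0, 0, -1], [-3.3, -8.6, 5, 0, -1], [-3.3, -8.6, 10, 0, -1], [-3.3, -8.6, 14, 0, -1], [-3.3, -8.6, 14, 0, -1], [-3.3, -8.6, 14, 0, -1]]]}}

```text
time: 1.8
tcp_pos: [0.5266, 0.1399, 0.0996]
tool_rot: [0.38, -3.118, -0.0]
wrist_force: [-0.0, 0.0, 0.7]
width: -0.001
```

```bash
cat > st.py <<'E'
from h import *
np.set_printoptions(precision=4,suppress=True)
o=observe(); c=np.array([.5218,.0343]); a=.243
p=o["tcp_pos"][:2]-c; bx=np.array([np.cos(a),np.sin(a)]);by=np.array([-np.sin(a),np.cos(a)])
print(o["time"],"block xy mm",p@bx*1e3,p@by*1e3,"tip z",o["tcp_pos"][2]*1e3-8,"F",o["wrist_force"],o["tool_rot"])
E
cat > see.py <<'E'
import sys,cv2
from rig import *
f=grab_frame(sys.argv[1]); cv2.imwrite(f"pics/{sys.argv[2]}.png",f["image"][:,:,::-1])
E
python3 st.py; python3 see.py wrist w1; python3 see.py scene s1
python3 - <<'E'
import cv2
im=cv2.imread("pics/s1.png")[120:300,180:400]
cv2.imwrite("pics/s1z.png",cv2.resize(im,None,fx=3.3,fy=3.3,interpolation=cv2.INTER_CUBIC))
E
```

```text
1.8 block xy mm 30.05440777470785 101.3824112727719 tip z 91.5609076258617 F [-0.0378  0.0023  0.7071] [ 0.3796 -3.1176 -0.0001]
```

View pics/w1.png

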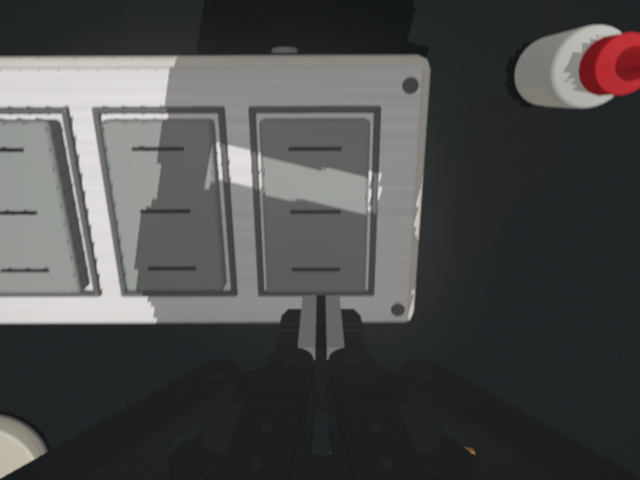

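View pics/s1z.png

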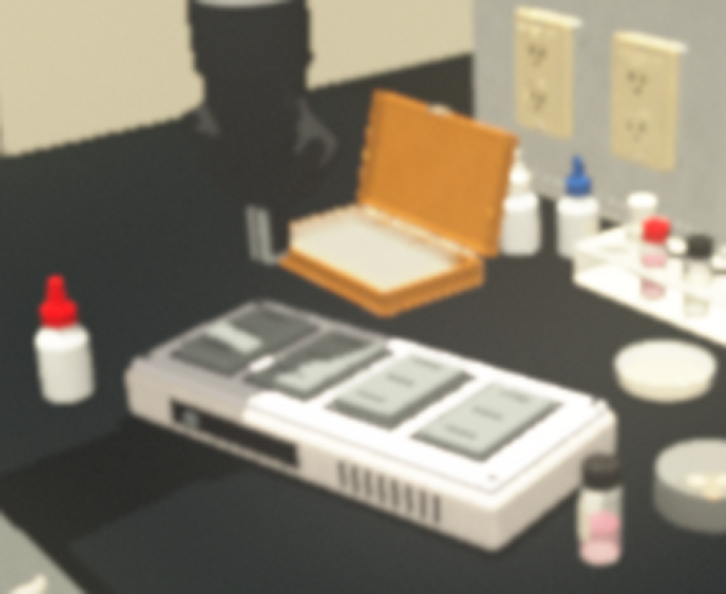

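The wrist view shows covers 1 and 2 with their marks; cover 1's are at (315,149), (315,212) and (315,269), with the tips at (320,297). I'll check my block pose against these.

Run:
```python
from h import *
from scipy.spatial.transform import Rotation as Ro
np.set_printoptions(precision=4,suppress=True)
o=observe(); f=grab_frame("wrist"); T=f["T_tool_cam"]; K=f["intrinsics"]
R=Ro.from_rotvec(o["tool_rot"]).as_matrix()
c=np.array([.5218,.0343]); a=.243; bx=np.array([np.cos(a),np.sin(a)]);by=np.array([-np.sin(a),np.cos(a)])
for n,y,us in [(1,99,[(315,149),(315,212),(315,269)]),(2,33,[(158,149),(165,212),(172,268)])]:
  for u in us:
    d=R@T[:3,:3]@np.linalg.solve(K,[*u,1]); a0=R@T[:3,3]+o["tcp_pos"]
    for z in (.049,.054):
      P=a0+d*(z-a0[2])/d[2]; p=P[:2]-c; print(n,z,p@bx*1e3,p@by*1e3)
```

```text
1 0.049 -23.390888935955086 98.42453928652556
1 0.054 -23.972636902054347 98.48994749040725
1 0.049 4.8477231874395335 98.31569077636146
1 0.054 3.5146255462537743 98.38399513152665
1 0.049 32.78175088817982 98.20801631683696
1 0.054 30.705407702733726 98.27918558511563
2 0.049 -23.37787150055392 30.32666548725027
2 0.054 -23.959965823825936 32.203965689562736
2 0.049 4.863102211170237 30.20107021473011
2 0.054 3.529595377619376 32.08171215235122
2 0.049 32.28792747609341 30.447694419665737
2 0.054 30.224723536251812 32.3217743840767
```

The two views agree to about 2–4 mm, with the wrist view placing the block about +3 mm along its x. I'll take +2 mm. Now descending to just above cover 1.

Emit:
{"method": "arm_command", "body": {"plan": [[[0, -0.2, 2, 0, -1], [0, -0.2, 3.3, 0, -1], [0, -0.2, 3.3, 0, -1], [0, -0.2, 3.3, 0, -1]]]}}

```text
time: 2.35
tcp_pos: [0.5274, 0.1381, 0.067]
tool_rot: [-0.38, 3.118, -0.0]
wrist_force: [0.4, -0.2, 0.2]
width: 0.002
```

```bash
python3 st.py
```

```text
2.35 block xy mm 30.452382287271814 99.3643841128289 tip z 58.95985591075002 F [ 0.3583 -0.2151  0.1948] [-0.3797  3.1179 -0.    ]
```

Emit:
{"method": "arm_command", "body": {"plan": [[[0, 0, 0.1, 0, -1], [0, 0, 0.2, 0, -1], [0, 0, 0.3, 0, -1], [0, 0, 0.3, 0, -1]]]}}

```text
time: 2.75
tcp_pos: [0.5271, 0.138, 0.0634]
tool_rot: [-0.38, 3.119, -0.0]
wrist_force: [0.1, 0.4, 0.7]
width: 0.002
```

Emit:
{"method": "arm_command", "body": {"plan": [[[0, 0, 0.1, 0, -1], [0, 0, 0.1, 0, -1]]]}}

```text
time: 2.95
tcp_pos: [0.527, 0.1379, 0.0622]
tool_rot: [0.379, -3.118, 0.0]
wrist_force: [-0.1, -0.1, -0.5]
width: -0.001
```

Emit:
{"method": "arm_command", "body": {"plan": [[[0, 0, 0.1, 0, -1], [0, 0, 0.1, 0, -1]]]}}

```text
time: 3.15
tcp_pos: [0.5272, 0.1379, 0.0615]
tool_rot: [-0.38, 3.119, -0.0]
wrist_force: [-0.2, -0.7, 0.5]
width: -0.006
```

Emit:
{"method": "arm_command", "body": {"plan": [[[0, 0, 0.07, 0, -1], [0, 0, 0.07, 0, -1]]]}}

```text
time: 3.35
tcp_pos: [0.5273, 0.138, 0.0612]
tool_rot: [-0.38, 3.119, -0.0]
wrist_force: [-1.6, -0.3, 6.6]
width: 0.001
```

Emit:
{"method": "arm_command", "body": {"plan": [[[0, 0, 0.07, 0, -1], [0, 0, 0.07, 0, -1]]]}}

```text
time: 3.55
tcp_pos: [0.5274, 0.138, 0.0611]
tool_rot: [0.38, -3.118, 0.0]
wrist_force: [-4.3, -1.4, 9.0]
width: 0.001
```

Cover 1 is stiff, reaching 9 N with no sinking, so it's sound. On to cover 2.

Emit:
{"method": "arm_command", "body": {"plan": [[[0, 0, -1, 0, -1], [0, -3.3, -1, 0, -1], [0, -6.6, -1, 0, -1], [0, -6.6, -0.6, 0, -1], [0, -6.6, -0.3, 0, -1], [0, -6.6, -0.3, 0, -1], [0, -6.6, -0.3, 0, -1]]]}}

```text
time: 4.25
tcp_pos: [0.5424, 0.0747, 0.0626]
tool_rot: [0.381, -3.118, -0.0]
wrist_force: [0.3, -0.4, -0.4]
width: -0.0
```

```bash
python3 st.py
```

```text
4.25 block xy mm 29.736051455729783 34.28662992271659 tip z 54.59322213572568 F [ 0.3363 -0.3918 -0.3957] [ 0.3813 -3.1176 -0.0004]
```

Emit:
{"method": "arm_command", "body": {"plan": [[[0, 0, 0.07, 0, -1], [0, 0, 0.07, 0, -1]]]}}

```text
time: 4.45
tcp_pos: [0.5428, 0.0744, 0.0622]
tool_rot: [0.381, -3.118, -0.0]
wrist_force: [0.2, 0.4, 0.7]
width: 0.003
```

Emit:
{"method": "arm_command", "body": {"plan": [[[0, 0, 0.07, 0, -1], [0, 0, 0.07, 0, -1]]]}}

```text
time: 4.65
tcp_pos: [0.5429, 0.074, 0.0615]
tool_rot: [-0.38, 3.119, -0.0]
wrist_force: [-0.4, -0.2, 0.4]
width: 0.003
```

Emit:
{"method": "arm_command", "body": {"plan": [[[0, 0, 0.07, 0, -1], [0, 0, 0.07, 0, -1]]]}}

```text
time: 4.85
tcp_pos: [0.5429, 0.0739, 0.0607]
tool_rot: [0.379, -3.118, -0.0]
wrist_force: [-0.2, 0.8, -0.6]
width: -0.0
```

Emit:
{"method": "arm_command", "body": {"plan": [[[0, 0, 0.07, 0, -1], [0, 0, 0.07, 0, -1]]]}}

```text
time: 5.05
tcp_pos: [0.5429, 0.0738, 0.06]
tool_rot: [0.379, -3.118, -0.0]
wrist_force: [0.4, -0.1, 0.2]
width: -0.001
```

Emit:
{"method": "arm_command", "body": {"plan": [[[0, 0, 0.07, 0, -1], [0, 0, 0.07, 0, -1]]]}}

```text
time: 5.25
tcp_pos: [0.543, 0.0738, 0.0595]
tool_rot: [-0.38, 3.118, -0.0]
wrist_force: [0.4, -0.2, 0.7]
width: 0.001
```

Emit:
{"method": "arm_command", "body": {"plan": [[[0, 0, 0.07, 0, -1], [0, 0, 0.07, 0, -1]]]}}

```text
time: 5.45
tcp_pos: [0.5431, 0.0738, 0.0593]
tool_rot: [0.38, -3.119, 0.0]
wrist_force: [-2.5, 0.4, 3.8]
width: -0.002
```

```bash
python3 see.py wrist w2
```

```text
(no output)
```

View pics/w2.png

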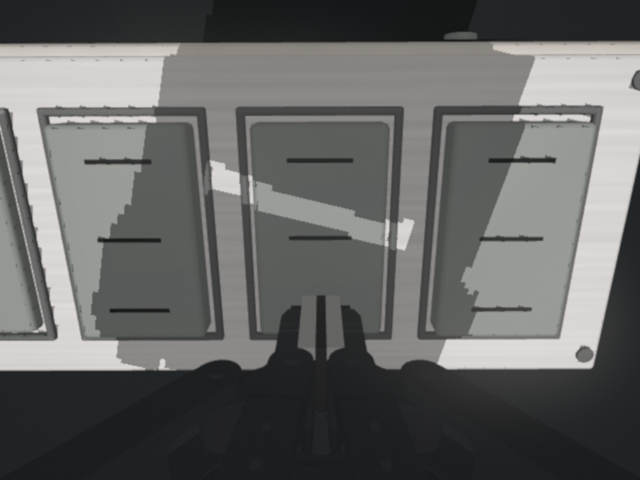

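Cover 2 shows as level in the wrist view: its end mark is at row 160, the same as its neighbours. It was stiff straight after contact, so it's sound. Next is cover 3.

Emit:
{"method": "arm_command", "body": {"plan": [[[0, 0, -1, 0, -1], [0, -3.3, -1, 0, -1], [0, -6.6, -1, 0, -1], [0, -6.6, -0.6, 0, -1], [0, -6.6, -0.4, 0, -1], [0, -6.6, -0.4, 0, -1]]]}}

```text
time: 6.1
tcp_pos: [0.558, 0.0105, 0.0622]
tool_rot: [0.38, -3.117, -0.001]
wrist_force: [-1.3, 0.4, -0.0]
width: 0.001
```

```bash
python3 st.py
```

```text
6.1 block xy mm 29.42874574053722 -31.854719633351742 tip z 54.160938418258915 F [-1.2833  0.4145 -0.041 ] [ 0.38   -3.1172 -0.001 ]
```

Emit:
{"method": "arm_command", "body": {"plan": [[[0, 0, 0.07, 0, -1], [0, 0, 0.07, 0, -1]]]}}

```text
time: 6.3
tcp_pos: [0.5585, 0.0105, 0.0619]
tool_rot: [0.381, -3.118, -0.0]
wrist_force: [-0.3, 0.1, 0.1]
width: -0.001
```

Emit:
{"method": "arm_command", "body": {"plan": [[[0, 0, 0.07, 0, -1], [0, 0, 0.07, 0, -1]]]}}

```text
time: 6.5
tcp_pos: [0.5588, 0.0101, 0.0613]
tool_rot: [-0.38, 3.118, 0.0]
wrist_force: [1.0, 0.1, 0.3]
width: -0.002
```

Emit:
{"method": "arm_command", "body": {"plan": [[[0, 0, 0.07, 0, -1], [0, 0, 0.07, 0, -1]]]}}

```text
time: 6.7
tcp_pos: [0.5589, 0.0099, 0.0607]
tool_rot: [-0.379, 3.118, 0.0]
wrist_force: [0.2, 0.4, 0.9]
width: -0.002
```

Emit:
{"method": "arm_command", "body": {"plan": [[[0, 0, 0.07, 0, -1], [0, 0, 0.07, 0, -1]]]}}

```text
time: 6.9
tcp_pos: [0.5591, 0.0099, 0.0601]
tool_rot: [-0.379, 3.118, 0.0]
wrist_force: [0.4, 0.9, 2.1]
width: -0.001
```

Emit:
{"method": "arm_command", "body": {"plan": [[[0, 0, 0.07, 0, -1], [0, 0, 0.07, 0, -1]]]}}

```text
time: 7.1
tcp_pos: [0.5592, 0.0098, 0.0595]
tool_rot: [-0.379, 3.118, -0.0]
wrist_force: [1.6, 1.6, 2.8]
width: 0.004
```

Emit:
{"method": "arm_command", "body": {"plan": [[[0, 0, 0.07, 0, -1], [0, 0, 0.07, 0, -1]]]}}

```text
time: 7.3
tcp_pos: [0.5593, 0.0098, 0.0589]
tool_rot: [-0.379, 3.117, -0.0]
wrist_force: [3.2, 1.4, 2.7]
width: -0.003
```

Cover 3 gives softly, sinking under 2–3 N. I'll push a bit deeper and look.

Emit:
{"method": "arm_command", "body": {"plan": [[[0, 0, 0.07, 0, -1], [0, 0, 0.07, 0, -1]]]}}

```text
time: 7.5
tcp_pos: [0.5595, 0.0098, 0.0583]
tool_rot: [-0.379, 3.117, -0.0]
wrist_force: [3.3, 2.1, 2.8]
width: 0.002
```

```bash
python3 see.py wrist w3
```

```text
(no output)
```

View pics/w3.png

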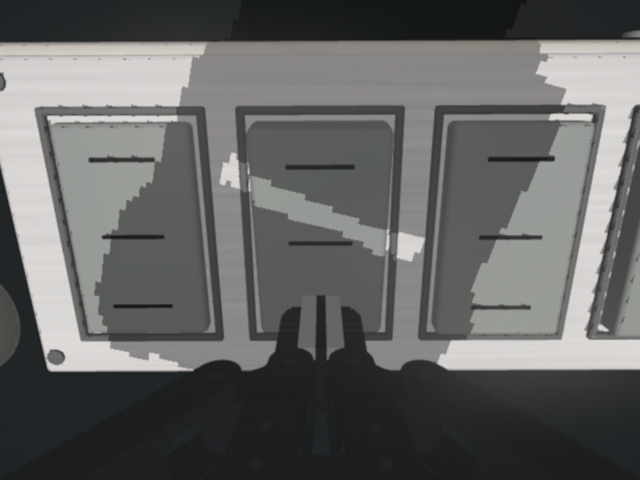

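The picture confirms it: cover 3's near mark is at row 167 against about 159 on its neighbours, so its near end is raised. One more small step to make the tilt certain, then release.

Emit:
{"method": "arm_command", "body": {"plan": [[[0, 0, 0.05, 0, -1], [0, 0, 0.05, 0, -1], [0, 0, 0.05, 0, -1]]]}}

```text
time: 7.85
tcp_pos: [0.5595, 0.0098, 0.0581]
tool_rot: [-0.379, 3.117, -0.0]
wrist_force: [3.2, 2.0, 6.9]
width: -0.004
```

Emit:
{"method": "arm_command", "body": {"plan": [[[0, 0, -1, 0, -1], [2.8, 0, -1.2, 0, -1], [2.8, 0, -1.2, 0, -1], [2.8, 0, -1, 0, -1], [2.8, 0, -1, 0, -1]]]}}

```text
time: 8.35
tcp_pos: [0.5314, 0.003, 0.0668]
tool_rot: [0.379, -3.117, -0.0]
wrist_force: [0.6, 0.6, 0.0]
width: 0.0
```

```bash
python3 st.py;python3 see.py wrist w4
```

```text
8.35 block xy mm 1.8104090032562252 -32.654890953080724 tip z 58.842919441942286 F [0.5864 0.5814 0.0295] [ 0.3793 -3.1175 -0.0002]
```

View pics/w4.png

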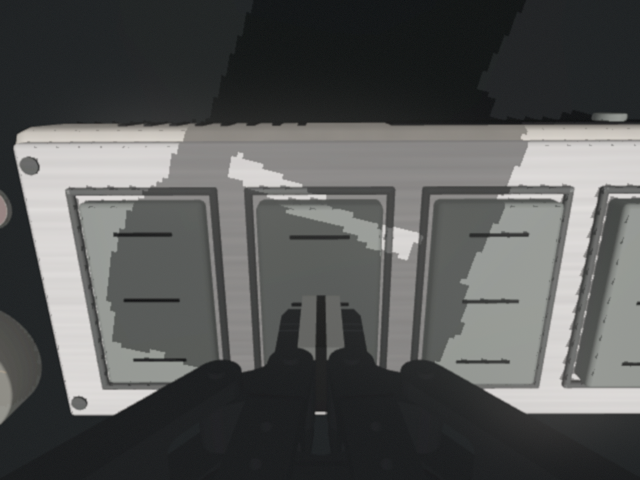

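The middle mark shows at row 304 on both sides of the fingers. I'll compute its offset from the tips.

Run:
```python
from h import *
f=grab_frame("wrist"); T=f["T_tool_cam"]; K=f["intrinsics"]
for zt in (.0145-.0008,.0137,.015):
  for u in [(320,304),(320,237)]:
    d=T[:3,:3]@np.linalg.solve(K,[*u,1]); a0=T[:3,3]
    P=a0+d*(zt-a0[2])/d[2]; print(zt,P*1e3)
for x in (-11,0,11):
    q=np.linalg.inv(T)@[x/1e3,0,.008,1]; q=K@q[:3]; print(x,q[:2]/q[2])
```

```text
0.0137 [ 1.28087248 -0.43985644 13.7       ]
0.0137 [28.40077117 -0.44627184 13.7       ]
0.0137 [ 1.28087248 -0.43985644 13.7       ]
0.0137 [28.40077117 -0.44627184 13.7       ]
0.015 [ 0.62157084 -0.44044345 15.        ]
0.015 [27.9784393  -0.44691491 15.        ]
-11 [321.13831234 339.9793117 ]
0 [321.16910443 314.10024019]
11 [321.20121272 287.11497277]
```

Centred to about 1 mm. Pressing in the middle with a 1 mm correction.

Emit:
{"method": "arm_command", "body": {"plan": [[[0.12, 0, 0.2, 0, -1], [0.12, 0, 0.4, 0, -1], [0.12, 0, 0.5, 0, -1], [0.12, 0, 0.6, 0, -1], [0.12, 0, 0.6, 0, -1]]]}}

```text
time: 8.95
tcp_pos: [0.5305, 0.0028, 0.0615]
tool_rot: [0.38, -3.118, -0.0]
wrist_force: [-1.6, 0.1, 3.4]
width: -0.001
```

Emit:
{"method": "arm_command", "body": {"plan": [[[0, 0, 0.1, 0, -1], [0, 0, 0.2, 0, -1], [0, 0, 0.2, 0, -1]]]}}

```text
time: 9.25
tcp_pos: [0.5305, 0.0028, 0.06]
tool_rot: [0.38, -3.118, -0.0]
wrist_force: [-4.0, 0.6, 6.9]
width: -0.001
```

Emit:
{"method": "arm_command", "body": {"plan": [[[0, 0, 0.1, 0, -1], [0, 0, 0.2, 0, -1], [0, 0, 0.2, 0, -1]]]}}

```text
time: 9.55
tcp_pos: [0.5306, 0.0028, 0.0581]
tool_rot: [0.38, -3.118, -0.0]
wrist_force: [-3.1, 1.0, 6.8]
width: 0.001
```

Emit:
{"method": "arm_command", "body": {"plan": [[[0, 0, 0.1, 0, -1], [0, 0, 0.2, 0, -1], [0, 0, 0.2, 0, -1]]]}}

```text
time: 9.85
tcp_pos: [0.5304, 0.0028, 0.0565]
tool_rot: [0.38, -3.117, -0.0]
wrist_force: [-5.7, 1.2, 11.5]
width: -0.0
```

Emit:
{"method": "arm_command", "body": {"plan": [[[0, 0, 0.1, 0, -1], [0, 0, 0.2, 0, -1], [0, 0, 0.2, 0, -1]]]}}

```text
time: 10.15
tcp_pos: [0.5305, 0.0028, 0.0564]
tool_rot: [0.38, -3.116, -0.0]
wrist_force: [-13.8, 0.8, 27.3]
width: -0.0
```

```bash
python3 st.py;python3 see.py wrist w5
```

```text
10.15 block xy mm 0.9033125412028412 -32.69043946661635 tip z 48.41331045988651 F [-13.8146   0.809   27.2832] [ 0.3804 -3.1158 -0.0004]
```

View pics/w5.png

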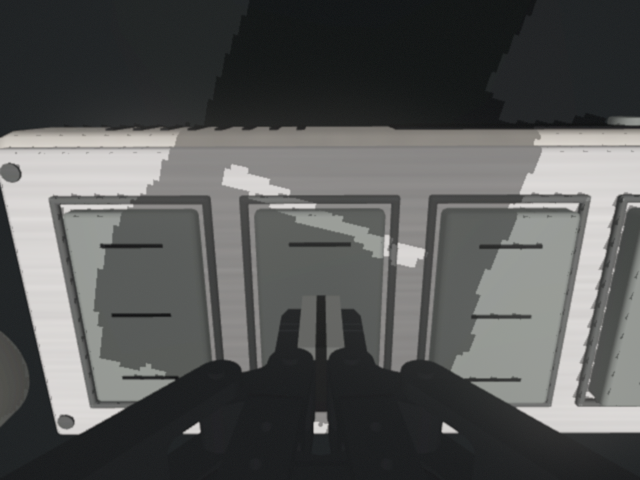

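It reached a hard stop at tip z 48.4 mm, about 5 mm down, and took 27 N. I'll lift and lightly re-probe the far end as a check.

Emit:
{"method": "arm_command", "body": {"plan": [[[0, 0, -1.5, 0, -1], [-2.8, 0, -1.5, 0, -1], [-2.8, 0, -1, 0, -1], [-2.8, 0, -0.6, 0, -1], [-2.8, 0, -0.6, 0, -1]]]}}

```text
time: 10.7
tcp_pos: [0.556, 0.0097, 0.0578]
tool_rot: [0.379, -3.115, -0.001]
wrist_force: [-0.9, 0.1, -1.1]
width: 0.002
```

```bash
python3 st.py;python3 see.py scene s5
python3 - <<'E'
import cv2
im=cv2.imread("pics/s5.png")[180:300,200:390]
cv2.imwrite("pics/s5z.png",cv2.resize(im,None,fx=4,fy=4,interpolation=cv2.INTER_CUBIC))
E
```

```text
10.7 block xy mm 27.253125983802608 -32.11502114556127 tip z 49.78380029921694 F [-0.9306  0.1104 -1.059 ] [ 0.3792 -3.1155 -0.0014]
```

View pics/s5z.png

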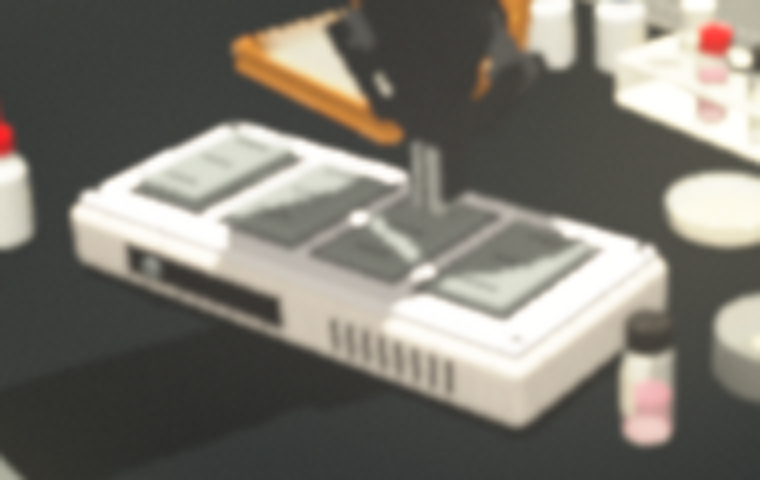

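The bystanders are standing where they were. A light probe of the end follows.

Emit:
{"method": "arm_command", "body": {"plan": [[[0, 0, 0.07, 0, -1], [0, 0, 0.07, 0, -1]]]}}

```text
time: 10.95
tcp_pos: [0.5572, 0.0094, 0.0585]
tool_rot: [0.379, -3.118, -0.0]
wrist_force: [0.5, 0.4, -0.3]
width: 0.001
```

Emit:
{"method": "arm_command", "body": {"plan": [[[0, 0, 0.07, 0, -1], [0, 0, 0.07, 0, -1]]]}}

```text
time: 11.15
tcp_pos: [0.5575, 0.0095, 0.0579]
tool_rot: [0.379, -3.119, 0.0]
wrist_force: [0.2, -0.0, -0.4]
width: 0.001
```

Emit:
{"method": "arm_command", "body": {"plan": [[[0, 0, 0.05, 0, -1], [0, 0, 0.05, 0, -1]]]}}

```text
time: 11.35
tcp_pos: [0.5576, 0.0095, 0.0574]
tool_rot: [0.379, -3.119, -0.0]
wrist_force: [-0.0, -0.2, 0.0]
width: 0.0
```

Emit:
{"method": "arm_command", "body": {"plan": [[[0, 0, 0.07, 0, -1], [0, 0, 0.07, 0, -1]]]}}

```text
time: 11.55
tcp_pos: [0.5576, 0.0095, 0.0566]
tool_rot: [0.379, -3.118, -0.0]
wrist_force: [-0.3, -0.1, 0.2]
width: 0.003
```

Emit:
{"method": "arm_command", "body": {"plan": [[[0, 0, 0.07, 0, -1], [0, 0, 0.07, 0, -1]]]}}

```text
time: 11.75
tcp_pos: [0.5576, 0.0095, 0.0566]
tool_rot: [0.38, -3.118, -0.0]
wrist_force: [-2.5, -0.6, 3.7]
width: -0.003
```

Emit:
{"method": "arm_command", "body": {"plan": [[[0, 0, 0.03, 0, -1], [0, 0, 0.03, 0, -1]]]}}

```text
time: 11.95
tcp_pos: [0.5577, 0.0095, 0.0566]
tool_rot: [0.38, -3.118, -0.0]
wrist_force: [-4.0, -0.0, 7.1]
width: 0.0
```

The end is now firm and level with the middle, at tip z 48.6 mm against 48.4. Lifting clear.

Emit:
{"method": "arm_command", "body": {"plan": [[[0, 0, -3, 0, -1], [0, 0, -8, 0, -1], [0, 0, -12, 0, -1], [0, 0, -12, 0, -1], [0, 0, -12, 0, -1], [0, 0, -12, 0, -1], [0, 0, -12, 0, -1]]]}}

```text
time: 12.65
tcp_pos: [0.5564, 0.0097, 0.1737]
tool_rot: [0.379, -3.115, -0.002]
wrist_force: [-0.1, -0.3, -0.6]
width: -0.002
```

```bash
python3 st.py;python3 see.py wrist w6; python3 see.py scene s6
```

```text
12.65 block xy mm 27.71370683037869 -32.210580140063676 tip z 165.65699970485204 F [-0.1076 -0.2694 -0.5918] [ 0.3791 -3.1152 -0.0017]
```

View pics/w6.png

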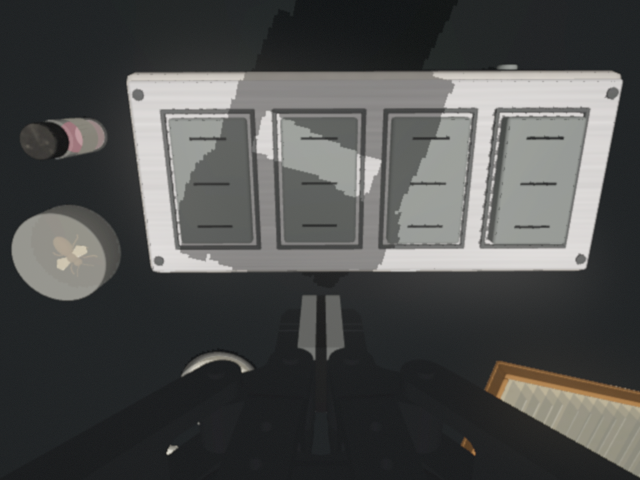

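View pics/s6.png

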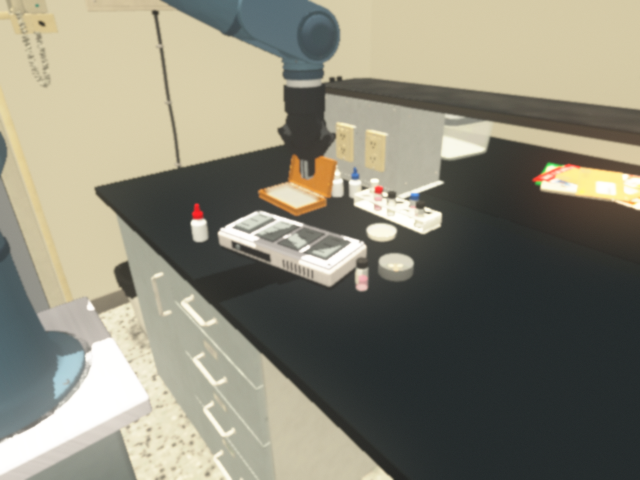

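All four covers lie flat, cover 3 is low and level, and the bottle (199,225), vial (362,275) and disc (396,266) are unmoved. The arm is clear.

```bash
python3 -c "
from rig import *
print(hand_in())"
```

```text
the job is handed in; nothing more can be done
None
```

The loose cover was in place 3. I pressed it home, and my last checks show it firm and level. I handed the job in with the arm clear, at about 12.7 s of the 48 s.

- **Finding it:** I pressed covers 1, 2 and 3 in turn near the far end.
  - Cover 1 was stiff, at up to about 9 N.
  - Cover 2 was stiff, at about 4 N, and looked level in the wrist picture.
  - Cover 3 sank about 3 mm under 2–3 N, and the wrist picture showed its near end raised.
  - I did not press cover 4.
- **Seating it:** I pressed cover 3 in its middle. It went down about 5 mm to a hard stop, and the press peaked at about 27 N vertically against the stop.
- **Last checks:** A light re-press at cover 3's far end (7 N) was stiff. The tip height there was 48.6 mm, against 48.4 mm in the middle. The bottle, vial and disc stand where they were in the scene picture.
- **Disagreement:** The top and wrist cameras placed the block 2–4 mm apart along its x. I used a value in between, and it did not affect the result.

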